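# Hold a used vial over the sharps tub with tongs

### The arm

A 6-joint arm with a two-finger parallel gripper is mounted at the origin on the work surface. World frame = base frame: x ahead of the robot, y to its left, z up, the work surface at z = 0. Lengths are in m, angles in rad, forces in N, time in s.
With the tool pointing down it reaches from about 0.4 to 0.925 m from the base axis. Payload 12.5 kg.
Tool frame: the origin (TCP) lies between the finger pads; the fingertips stand 19 mm ahead of it and the grasp point (between the pads) is the TCP; z points along the fingers, x is the direction in which the jaws open and shut, and the axes are right-handed (so a half turn about z gives the same grasp; the last joint's range is limited). The gripper opens to 95 mm and grips with 3 to 60 N. Pads are 20 mm wide; open, the fingers measure 119 mm over their backs; the gripper's body (75 mm by 180 mm) begins 59 mm behind the grasp point.
Start: joints at [1.003, 0.491, 1.559, -0, 1.092, -0.106], TCP at [0.278, 0.56, 0.234] pointing down, gripper open.
Joint ranges: [-3.1, 3.1], [-0.84, 2.19], [0.05, 2.79], [-1.13, 4.28], [0.06, 2.93], [-2.69, 2.69]. Speed limits (rad/s): [2.22, 2.22, 2.79, 3.14, 3.14, 3.14].

### API

Orientations are given as a 3x3 rotation matrix whose columns are the frame's x, y, z axes.
In Python, from cell import manip, viewer gives the robot as it stands. The module is installed in compiled form; this text tells all that it offers.
- The arm moves only by the tool move_arm, never from a script. Its argument "commands" is a list of rows, each an object with "travel": the shift along the tool's x, y, z in m, a list of three; "angular": the turn, a rotation vector about the tool's x, y, z in degrees, a list of three; "gripper": the opening, from 0 (shut) to 1 (fully open). A call has 1 to 10 rows; each row shifts and turns the commanded pose from where the row before left it, along the tool's axes as they then stand; what a row does not reach is not made up. A row lasts 1/12 s, in which the tool goes at most 41.7 mm and 7.16 degrees, less where a joint would pass 70% of its speed; a pose out of reach is approached as far as the arm can. A call with a gripper value outside its range is refused whole. The fingers move at their own pace and stop on an object; "squeeze" is the grip in N (left out, the last holds). Time passes only in rows, so rows that do not move let the fingers close. It gives the time, the measured TCP pose, the force and the opening at its end, in the units of the state.
- manip.get_state(): the state, without advancing time (a new reading comes with each control period).
- viewer.grab_frame(name): name is "side" or "top"; returns a dict with "color" (480x640x3 uint8, red, green, blue), "range_z" (480x640 float32, m along the optical axis (not along the pixel's ray), 0 where there is no reading), "fx", "fy", "cx", "cy" (pixels), "k1" (the pictures are not rectified: a ray, as slopes to the right and down, at radius r is drawn at 1 + k1 r^2 times it, then the intrinsics apply), "position" and "rotation" of the camera in the world. Camera axes: x right, y down, z forward; pixel columns grow to the right and rows downward; lengths in m; the calibration is good to about 2 mm. A picture is of the moment at which its call begins.
- manip.finish_job(): hands the job in, once; it reports no verdict.
The state is a dict: "clock": time; "q": joint angles; "joint_velocities": joint speeds; "effort": joint torques, N m; "ee_pos": TCP position; "ee_rot": TCP orientation; "wrist_force": force on the tool from outside, world axes, zero at the start; "moment": the same for the moment, N m; "grip_width": finger opening in m.
Only numpy, scipy, OpenCV 4.12 (cv2) and the standard library are available. Lean on these libraries where they do the work, as an engineer would, in place of code of your own. Each camera call takes 0.05 s, during which the arm holds its last target. There are 200 camera calls.

### The job

Take the tongs out of their orange stand, close them on the used amber glass vial in the white tray, lift it, and hold it still in the tongs just above the middle of the open mouth of the yellow sharps tub, clear of the rim, so that it can be checked before disposal. Finish while holding it there: do not drop it in or let go. Only the tongs may touch the amber vial, and leave the other two vials, the tape roll and the pill bottle where they are.

Things in the scene. Friction and masses are not known exactly. Their poses are not given: they have to be found in the camera images.
- stand: Orange tongs stand, fixed. Base plate 100 x 120 x 6 mm; on it an upright pocket, 24 mm (x) by 68 mm (y) inside, walls 5 mm, rim 45 mm above the table, open at the top. Origin: middle of its underside; z up. The tongs stand loosely in the pocket, tips on its floor (6 mm above the table), and stick out 91 mm above the rim.
- tongs_grip (a point): Point midway between the two blue grip plates, 85 mm above the tongs' bottom, 45 mm below the head's top; axes as the tongs. Squeeze the plates together from both sides along y. Each is 22 mm wide (x), 43 mm high (half above this point). Outer faces 49 mm apart when open (54 mm at the lower ends), 45 mm when squeezed enough to carry (tips still 36 mm apart), 40 mm and parallel on a 22 mm vial.
- tongs_tips (a point): Point midway between the two black rubber tips of the tongs, half-way up them, 71 mm below the grip point and 14 mm above the bottom of the tongs; same axes as the grip point. Each tip is 18 mm wide (x), 26 mm high, 5 mm thick. The inner faces are 50 mm apart when the tongs are open (62 mm over all) and move about 3 mm for each mm that the blue plates are squeezed.
- tongs_left (a joint): How far the left tongs arm is closed, rad: 0 open, about 0.127 with a 22 mm vial between the tips, 0.19 at the stop; the right arm follows it exactly. Springs hold the arms open: at the blue plates squeezing takes about 6 N a side to start and 9 N a side when the tips meet a vial; the rest of the squeeze, divided by 3, presses the vial.
- tray: White open tray, fixed, 120 mm (x) by 250 mm (y), rim 18 mm above the table, walls and floor 3 mm thick; three vials stand in it in a row along its y, about 70 mm apart. Origin: middle of its underside; z up.
- vial_amber_center (a point): Centre of the used amber glass vial with a silvery cap (the one to lift), 24 mm above its foot; it stands upright in any of the three places in the tray. All three vials: 48 mm tall, 30 g, round body 22 mm in diameter from the foot to 34 mm up, then a 14 mm neck and an 18 mm cap. z is up along the vial.
- vial_amber: The amber vial; origin at the middle of its foot, z up along the vial.
- vial_blue_center (a point): Centre of the white vial with a blue cap, 24 mm above its foot; leave it.
- vial_green_center (a point): Centre of the green glass vial with a green cap, 24 mm above its foot; leave it.
- tongs: U-shaped sprung steel tongs, 130 mm tall, 100 g, standing tips down: a steel head (22 x 30 x 16 mm) on top, two hinged arms with flat blue grip plates and black rubber tips. Origin midway between the bottoms of the tips; z up to the head; the arms open and close along y, one on each side; x is across the arms.
- sharps: Yellow round sharps tub with a red collar, fixed, open at the top, 100 mm tall, 110 mm across at the rim, wall 4 mm. Origin: middle of its underside.
- sharps_mouth (a point): Centre of the tub's open mouth, level with the rim, 100 mm above the table; the opening is 102 mm across.
- tape_roll: Grey roll of tape lying flat, 64 mm across, 25 mm tall; origin at the middle of its underside; leave it.
- pill_bottle: White pill bottle standing, 48 mm across, 80 mm tall; origin at the middle of its underside; leave it.
There are look-alikes about, which are no part of the job. There is more than one size of the stand; the job needs the smaller.

How it is judged:
On the way, in this order (a step that is already met when the one before it is completed fails the run):
1. the tongs are gripped and clear out of the stand, nothing in them (z of tongs in the frame of stand above 0.047 m and contact force between the fingers and tongs above 2 N and not (contact force between tongs and vial_amber above 0.1 N)), for 0.1 s.
2. the amber vial is held in the tongs and lifted off the tray (z of vial_amber in the frame of tray above 0.02 m and contact force between tongs and vial_amber above 0.8 N and contact force between the fingers and tongs above 2 N), for 0.2 s.
At the end, for the whole second after the job is handed in: The gripped tongs (over 2 N) alone hold the amber vial (over 0.8 N), still (30 mm/s), its centre within 30 mm of the middle of the tub's mouth and 30 to 140 mm above its rim, touching no tub, stand or robot; the other four things moved under 20 mm (horizontal distance between vial_amber_center and sharps_mouth below 0.03 m and z of vial_amber_center in the frame of sharps_mouth between 0.03 and 0.14 m and contact force between tongs and vial_amber above 0.8 N and contact force between the fingers and tongs above 2 N and not (contact force between any of the fingers, the arm and vial_amber above 0.3 N) and contact force between each of vial_amber, tongs and sharps below 0.05 N and contact force between tongs and stand below 0.05 N and linear speed of vial_amber below 0.03 m/s and distance of each of vial_blue_center, vial_green_center, tape_roll, pill_bottle from where it was at the start of the episode below 0.02 m); the arm keeps its last pose, push and grip.
It fails at once if the robot touches the amber vial itself (contact force between any of the fingers, the arm and vial_amber above 0.3 N).
It fails at once if the blue-capped vial is pushed more than 20 mm (distance of vial_blue_center from where it was at the start of the episode above 0.02 m).
It fails at once if the green vial is pushed more than 20 mm (distance of vial_green_center from where it was at the start of the episode above 0.02 m).
It fails at once if the tape roll is pushed more than 20 mm (distance of tape_roll from where it was at the start of the episode above 0.02 m).
It fails at once if the pill bottle is pushed more than 20 mm (distance of pill_bottle from where it was at the start of the episode above 0.02 m).
It also fails if it takes over 51 s, if anything falls off the work surface, if the arm or the gripper's body presses on something with over 40 N, if the wrist force passes 120 N, or if a joint passes its speed limit or range.

## Working session

There is one attempt and no reset: what is moved stays moved. The work goes in short steps, Python scripts to look and compute and a tool call to move; the robot and the scene stay as the last step left them, time stands still between calls to the robot, and variables do not carry over. Pictures are saved under pics/ and viewed, about 8 in all and at most 12, crops included, and the job is handed in when it is done.

Besides the shell and the picture viewer there is one more tool, called after "Emit:" as name(argument=value, ...), one argument or row to a line, values as JSON. move_arm: Moves the arm, as the interface text tells. Its arguments: {"type":"object","properties":{"commands":{"type":"array","items":{"type":"object","properties":{"travel":{"type":"array","items":{"type":"number"}},"angular":{"type":"array","items":{"type":"number"}},"gripper":{"type":"number"}}}},"squeeze":{"type":"number"}},"required":["commands"]}

```bash
mkdir -p pics; cat > h.py <<'E'
import numpy as np, cv2
from cell import manip, viewer
def grab(n):
    f=viewer.grab_frame(n); return f
def rays(f,uv):
    uv=np.atleast_2d(np.array(uv,float)); s=np.c_[(uv[:,0]-f['cx'])/f['fx'],(uv[:,1]-f['cy'])/f['fy']]; d=s.copy()
    for _ in range(20): s=d/(1+f['k1']*(s**2).sum(1,keepdims=True))
    return np.c_[s,np.ones(len(s))]
def plane(f,uv,z):
    d=rays(f,uv)@np.array(f['rotation']).T; p=np.array(f['position'])
    return p+d*((z-p[2])/d[:,2])[:,None]
def cloud(f):
    v,u=np.mgrid[0:480,0:640]; r=rays(f,np.c_[u.ravel(),v.ravel()])
    return ((r*f['range_z'].reshape(-1,1))@np.array(f['rotation']).T+np.array(f['position'])).reshape(480,640,3)
def save(f,name): cv2.imwrite('pics/'+name,f['color'][:,:,::-1])
E
python3 - <<'E'
from h import *
for n in('top','side'):
    f=grab(n); save(f,n+'0.png'); np.save(n+'0.npy',f,allow_pickle=True); print(n,f['position'],np.round(f['rotation'],3).tolist(),f['fx'],f['k1'])
s=manip.get_state(); print(s['clock'],s['ee_pos'],np.round(s['ee_rot'],3).tolist(),s['grip_width'],s['wrist_force'])
E
```

```text
top [ 0.39770078 -0.01593576  1.60120935] [[-0.031, -0.997, 0.071], [-0.999, 0.031, 0.011], [-0.013, -0.071, -0.997]] 582.2912078886019 0.054186204498274736
side [ 0.44113452 -0.90478815  0.63710034] [[0.996, -0.049, 0.078], [-0.092, -0.51, 0.855], [-0.002, -0.859, -0.513]] 486.1727233148863 -0.08313511589157346
0.1 [0.27834806 0.55937447 0.23313567] [[0.446, 0.895, -0.001], [0.895, -0.446, -0.001], [-0.001, -0.0, -1.0]] 0.09499251587642357 [ 0.34834343 -0.72067847 -0.14112862]
```

View pics/top0.png

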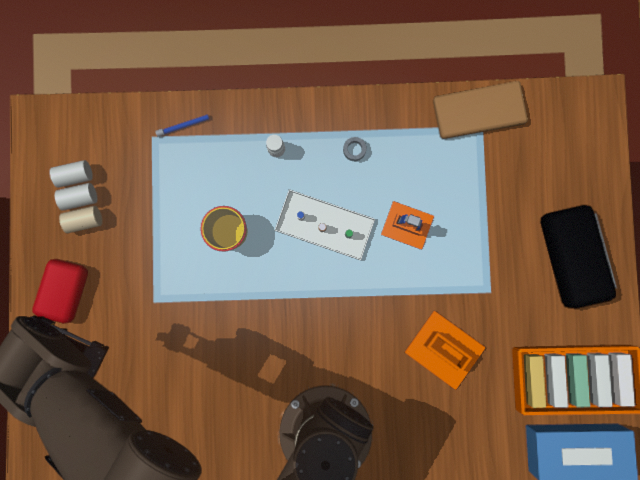

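View pics/side0.png

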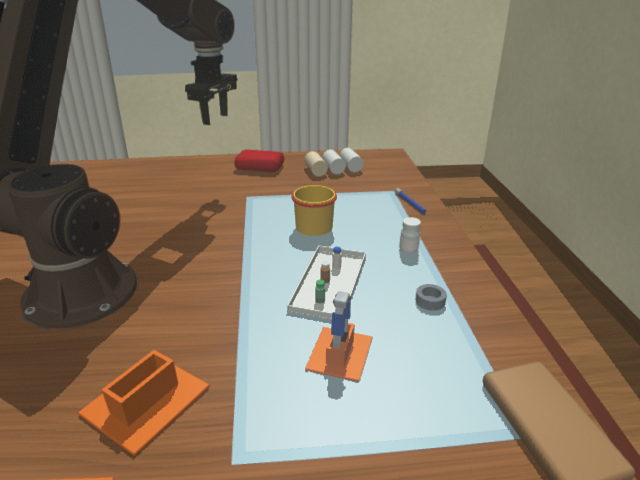

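The tongs stand in the blue-mat orange stand at top (408,225). The empty look-alike is the larger orange stand at (447,349). The tub is at (223,228). In the tray there is a blue cap at (301,215), a silvery/amber one in the middle at (322,227) and a green cap at (349,234). The tape roll is at (355,149) and the pill bottle at (275,145).

```bash
cat > m.py <<'E'
from h import *
def rect(p): 
    (c,s,a)=cv2.minAreaRect((p[:,:2]*1000).astype(np.float32)); return np.round(c,1),np.round(s,1),round(a,1)
T=np.load('top0.npy',allow_pickle=True).item(); S=np.load('side0.npy',allow_pickle=True).item()
for n,f,b in(('top',T,[370,190,450,260]),('side',S,[290,280,390,390])):
    C=cloud(f); hsv=cv2.cvtColor(f['color'],cv2.COLOR_RGB2HSV); H,Sa,V=cv2.split(hsv)
    box=np.zeros((480,640),bool); box[b[1]:b[3],b[0]:b[2]]=1
    Z=C[...,2]
    o=box&(H<15)&(Sa>150)&(V>60)
    pl=o&(abs(Z-.006)<.006)
    print(n,'plate',rect(C[pl]),Z[pl].mean(),'plane-cast',rect(plane(f,np.argwhere(pl)[:,::-1],.006)))
    rm=o&(Z>.036)&(Z<.055); print('rim',rm.sum(),rect(C[rm]))
    hd=box&(Z>.127); print('head',hd.sum(),rect(C[hd]),np.percentile(Z[hd],[50,95]))
    bl=box&(H>105)&(H<130)&(Sa>120)&(Z>.05); print('blue',bl.sum(),rect(C[bl]),Z[bl].min(),Z[bl].max())
    tb={'top':[265,180,390,270],'side':[280,240,370,320]}[n]
    box[:]=0; box[tb[1]:tb[3],tb[0]:tb[2]]=1
    w=box&(Sa<45)&(V>110)&(Z<.022)&(Z>-.003); print('tray',rect(plane(f,np.argwhere(w)[:,::-1],.018)),rect(C[w]))
    v=box&(Z>.035)&(Z<.07); k,l,st,ce=cv2.connectedComponentsWithStats(v.astype(np.uint8))
    for i in range(1,k):
        if st[i,4]>4: p=C[l==i]; print('vial',ce[i].round(1),st[i,4],p.mean(0).round(4),plane(f,ce[i],.05)[0].round(4),np.median(f['color'][l==i],0))
    tb={'top':[190,195,260,265],'side':[280,175,345,245]}[n]; box[:]=0; box[tb[1]:tb[3],tb[0]:tb[2]]=1
    r=box&(Z>.085)&(Z<.112); print('tub',cv2.minEnclosingCircle((C[r][:,:2]*1000).astype(np.float32)),np.percentile(Z[r],[5,50,95]))
a=cv2.resize(T['color'][185:265,270:440],None,fx=4.5,fy=4.5,interpolation=cv2.INTER_CUBIC); cv2.imwrite('pics/crop.png',a[:,:,::-1])
E
python3 m.py
```

```text
top plate (array([ 551.9, -243. ]), array([118.5,  97.9]), 67.7) 0.006082129869944132 plane-cast (array([ 551.9, -242.7]), array([118. ,  97.2]), 67.8)
rim 121 (array([ 552. , -242.2]), array([78.4, 34.1]), 67.5)
head 129 (array([ 473.4, -139.9]), array([ 32.7, 288.7]), 37.9) [0.13398271 1.60120935]
blue 34 (array([ 545.5, -234. ]), array([49., 19.]), 45.9) 0.07351623794490947 0.11721576256274568
tray (array([554.6, -36.1]), array([306.2, 153. ]), 76.6) (array([556.1, -35.9]), array([309.4, 154.4]), 76.6)
vial [300.1 214.8] 47 [0.5842 0.0484 0.0473] [0.5839 0.0483 0.05  ] [ 73. 100. 175.]
vial [322.  226.8] 45 [ 0.5498 -0.0092  0.0486] [ 0.5496 -0.0092  0.05  ] [196. 197. 208.]
vial [348.6 233.2] 49 [ 0.5306 -0.08    0.0471] [ 0.5304 -0.0798  0.05  ] [ 69. 152.  94.]
tub ((550.8629760742188, 247.85052490234375), 60.32774353027344) [0.0879904  0.09596765 0.10360955]
side plate (array([ 551.1, -244.3]), array([119. ,  97.6]), 68.0) 0.004791796075757545 plane-cast (array([ 551.2, -245.8]), array([117.6,  96.3]), 67.9)
rim 86 (array([ 551. , -244.1]), array([75.9, 34. ]), 68.1)
head 214 (array([ 490.6, -564.9]), array([686.4,  28.7]), 79.3) [0.13228388 0.63710034]
blue 4 (array([ 550.4, -246. ]), array([49.4,  1.3]), 45.3) 0.07154534842309679 0.10953105180645573
tray (array([552.2, -10.5]), array([308.5, 224.1]), 84.5) (array([554.2,  15.3]), array([325.2, 229.8]), 84.1)
vial [336.8 251.1] 75 [0.584  0.0449 0.0445] [0.5826 0.036  0.05  ] [ 88. 108. 133.]
vial [325.2 265.2] 77 [ 0.5503 -0.0123  0.045 ] [ 0.5494 -0.0198  0.05  ] [159. 152. 153.]
vial [319.8 284.6] 96 [ 0.5308 -0.0838  0.0447] [ 0.53   -0.0912  0.05  ] [ 87.  133.5 101. ]
vial [346.6 317.9] 12 [ 0.5654 -0.2222  0.0664] [ 0.569  -0.2025  0.05  ] [ 73.   84.  105.5]
tub ((549.3665771484375, 245.2711181640625), 60.607791900634766) [0.08635632 0.09444404 0.10018554]
```

View pics/crop.png

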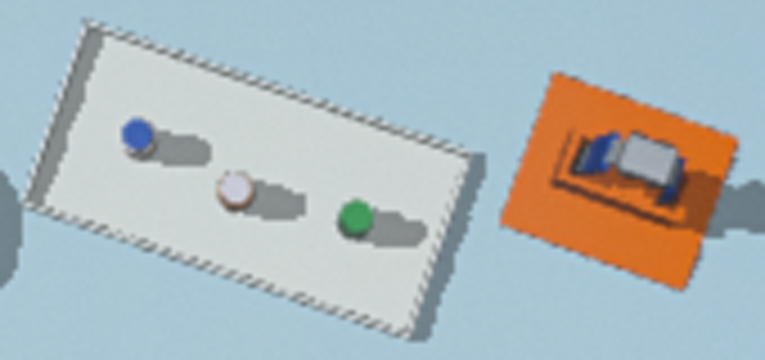

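```bash
cat > m2.py <<'E'
exec(open('m.py').read().split('for n,f,b')[0])
for n,f,b in(('top',T,[370,190,450,260]),('side',S,[290,280,390,390])):
    C=cloud(f); Z=C[...,2]; box=np.zeros((480,640),bool); box[b[1]:b[3],b[0]:b[2]]=1
    hd=box&(Z>.131)&(Z<.145); p=C[hd]; q=p-p.mean(0); print(n,'head',hd.sum(),rect(p),p.mean(0).round(4),np.percentile(Z[hd],[5,50,95]).round(4))
    H,Sa,V=cv2.split(cv2.cvtColor(f['color'],cv2.COLOR_RGB2HSV))
    bl=box&(H>100)&(H<130)&(Sa>90)&(Z>.055)&(Z<.125); p=C[bl]; 
    k,l,st,ce=cv2.connectedComponentsWithStats(bl.astype(np.uint8))
    for i in range(1,k):
        if st[i,4]>3: print('blue',st[i,4],C[l==i].mean(0).round(4),rect(C[l==i]))
    t=box&(V<60)&(Z<.055)&(Z>.008)
    print('dark',t.sum())
    g=box&(Sa<70)&(Z>.125)&(Z<.15); print('gray',g.sum(),rect(plane(f,np.argwhere(g)[:,::-1],.136)))
E
python3 m2.py
python3 - <<'E'
import sys; sys.path.insert(0,'.')
from h import *
s=np.load('side0.npy',allow_pickle=True).item()
a=cv2.resize(s['color'][280:385,290:390],None,fx=5,fy=5,interpolation=cv2.INTER_CUBIC); cv2.imwrite('pics/crop2.png',a[:,:,::-1])
E
```

```text
top head 79 (array([ 551.4, -240.7]), array([29.6, 23.1]), 67.5) [ 0.5515 -0.2406  0.1344] [0.1313 0.1343 0.1386]
blue 35 [ 0.5595 -0.2189  0.0942] (array([ 559.4, -219. ]), array([ 7.7, 20.5]), 72.0)
blue 8 [ 0.5351 -0.2577  0.099 ] (array([ 535.5, -257.6]), array([6.6, 4.1]), 44.9)
dark 1
gray 105 (array([ 550.7, -240.4]), array([29.3, 24. ]), 64.7)
side head 122 (array([ 551.3, -243.1]), array([30.3, 21.7]), 68.1) [ 0.551  -0.2433  0.1325] [0.1313 0.1323 0.1339]
blue 311 [ 0.5466 -0.2574  0.0884] (array([ 550.4, -243.8]), array([54.6, 21.6]), 68.6)
dark 1
gray 187 (array([ 550.4, -251.3]), array([36.1, 26.2]), 66.3)
```

View pics/crop2.png

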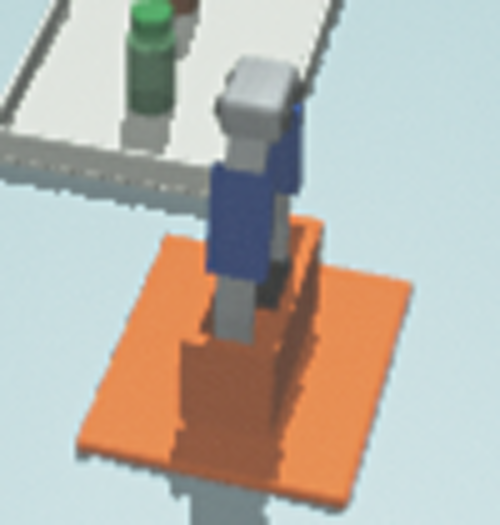

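Choice confirmed by the crops: tongs in the smaller stand (plate 118x98, head at about (0.551,-0.242), long axis 67.7°), and the amber vial in the middle place. Moving there.

Emit:
move_arm(
  commands=[
    {"angular":[0,0,-4.2],"gripper":1},
    {"travel":[-0.0134,0.0116,0]},
    {"travel":[-0.0266,0.0232,0]},
    {"travel":[-0.0266,0.0232,0]},
    {"travel":[-0.0266,0.0232,0]},
    {"travel":[-0.0266,0.0232,0]},
    {"travel":[-0.0266,0.0232,0]},
    {"travel":[-0.0266,0.0232,0]},
    {"travel":[-0.0266,0.0232,0]},
    {"travel":[-0.0266,0.0232,0]},
  ],
)

```text
invalid input at $.commands[0]: expected keys travel, angular, gripper
```

Emit:
move_arm(
  commands=[
    {"travel":[-0.0266,0.0232,0]},
    {"travel":[-0.0266,0.0232,0]},
    {"travel":[-0.0266,0.0232,0]},
    {"travel":[-0.0266,0.0232,0]},
    {"travel":[-0.0266,0.0232,0]},
    {"travel":[-0.0266,0.0232,0]},
    {"travel":[-0.0266,0.0232,0]},
    {"travel":[-0.0266,0.0232,0]},
    {"travel":[-0.0266,0.0232,0]},
    {"travel":[-0.0266,0.0232,0]},
  ],
)

```text
invalid input at $.commands[0]: expected keys travel, angular, gripper
```

Emit:
move_arm(
  commands=[
    {"travel":[-0.0266,0.0232,0]},
    {"travel":[-0.0266,0.0232,0]},
    {"travel":[-0.0266,0.0232,0]},
    {"travel":[-0.02,0.0174,0]},
    {"travel":[-0.0134,0.0116,0]},
    {"travel":[-0.006,0.0058,0]},
    {"travel":[0,0,0]},
    {"travel":[0,0,0]},
  ],
)

```text
invalid input at $.commands[0]: expected keys travel, angular, gripper
```

Emit:
move_arm(
  commands=[
    {"travel":[0,0,0],"angular":[0,0,-4.2],"gripper":1},
    {"travel":[-0.0134,0.0116,0],"angular":[0,0,0],"gripper":1},
    {"travel":[-0.0266,0.0232,0],"angular":[0,0,0],"gripper":1},
    {"travel":[-0.0266,0.0232,0],"angular":[0,0,0],"gripper":1},
    {"travel":[-0.0266,0.0232,0],"angular":[0,0,0],"gripper":1},
    {"travel":[-0.0266,0.0232,0],"angular":[0,0,0],"gripper":1},
    {"travel":[-0.0266,0.0232,0],"angular":[0,0,0],"gripper":1},
    {"travel":[-0.0266,0.0232,0],"angular":[0,0,0],"gripper":1},
    {"travel":[-0.0266,0.0232,0],"angular":[0,0,0],"gripper":1},
    {"travel":[-0.0266,0.0232,0],"angular":[0,0,0],"gripper":1},
  ],
)

```text
clock: 0.93
ee_pos: [0.3753, 0.2739, 0.2335]
ee_rot: [[0.379, 0.926, -0.0], [0.926, -0.379, -0.0], [-0.0, -0.0, -1.0]]
wrist_force: [0.3, 0.1, -0.2]
grip_width: 0.0951
```

Emit:
move_arm(
  commands=[
    {"travel":[-0.0266,0.0232,0],"angular":[0,0,0],"gripper":1},
    {"travel":[-0.0266,0.0232,0],"angular":[0,0,0],"gripper":1},
    {"travel":[-0.0266,0.0232,0],"angular":[0,0,0],"gripper":1},
    {"travel":[-0.0266,0.0232,0],"angular":[0,0,0],"gripper":1},
    {"travel":[-0.0266,0.0232,0],"angular":[0,0,0],"gripper":1},
    {"travel":[-0.0266,0.0232,0],"angular":[0,0,0],"gripper":1},
    {"travel":[-0.0266,0.0232,0],"angular":[0,0,0],"gripper":1},
    {"travel":[-0.0266,0.0232,0],"angular":[0,0,0],"gripper":1},
    {"travel":[-0.0266,0.0232,0],"angular":[0,0,0],"gripper":1},
    {"travel":[-0.0266,0.0232,0],"angular":[0,0,0],"gripper":1},
  ],
)

```text
clock: 1.77
ee_pos: [0.4894, -0.0604, 0.2335]
ee_rot: [[0.379, 0.925, -0.0], [0.925, -0.379, 0.0], [0.0, -0.0, -1.0]]
wrist_force: [1.2, 0.6, 0.7]
grip_width: 0.0952
```

Emit:
move_arm(
  commands=[
    {"travel":[-0.0266,0.0232,0],"angular":[0,0,0],"gripper":1},
    {"travel":[-0.0266,0.0232,0],"angular":[0,0,0],"gripper":1},
    {"travel":[-0.02,0.0174,0],"angular":[0,0,0],"gripper":1},
    {"travel":[-0.013,0.0116,0],"angular":[0,0,0],"gripper":1},
    {"travel":[0,0,0],"angular":[0,0,0],"gripper":1},
    {"travel":[0,0,0],"angular":[0,0,0],"gripper":1},
  ],
)

```text
clock: 2.27
ee_pos: [0.5261, -0.1669, 0.2331]
ee_rot: [[0.38, 0.925, -0.001], [0.925, -0.38, 0.001], [0.0, -0.001, -1.0]]
wrist_force: [0.3, -0.0, -0.3]
grip_width: 0.0948
```

```bash
cat > st.py <<'E'
import sys
from h import *
s=manip.get_state(); R=np.array(s['ee_rot']); p=np.array(s['ee_pos'])
print('t',round(s['clock'],2),'p',p.round(4),'ang',round(np.degrees(np.arctan2(R[1,0],R[0,0])),2),'z',R[:,2].round(4),'w',round(s['grip_width'],4),'F',np.round(s['wrist_force'],2))
if len(sys.argv)>1:
    t=np.array([float(a) for a in sys.argv[1:4]]); print('tool shift',(R.T@(t-p)).round(4))
E
python3 st.py .551 -.242 .091
```

```text
t 2.27 p [ 0.5261 -0.1669  0.2331] ang 67.67 z [-1.e-03  8.e-04 -1.e+00] w 0.0948 F [ 0.3  -0.04 -0.27]
tool shift [-0.0601  0.0518  0.142 ]
```

Still 80 mm short (my row count). Finish the traverse, then descend.

Emit:
move_arm(
  commands=[
    {"travel":[-0.02,0.0173,0],"angular":[0,0,0],"gripper":1},
    {"travel":[-0.02,0.0173,0],"angular":[0,0,0],"gripper":1},
    {"travel":[-0.02,0.0172,0],"angular":[0,0,0],"gripper":1},
    {"travel":[0,0,0.02],"angular":[0,0,0],"gripper":1},
    {"travel":[0,0,0.02],"angular":[0,0,0],"gripper":1},
    {"travel":[0,0,0],"angular":[0,0,0],"gripper":1},
  ],
)

```text
clock: 2.77
ee_pos: [0.5502, -0.24, 0.1905]
ee_rot: [[0.378, 0.926, -0.005], [0.926, -0.378, 0.003], [0.001, -0.006, -1.0]]
wrist_force: [-0.4, 0.3, -0.6]
grip_width: 0.0955
```

```bash
python3 st.py .551 -.242 .091; python3 - <<'E'
from h import *
f=grab('side'); a=cv2.resize(f['color'][200:400,240:440],None,fx=3,fy=3,interpolation=cv2.INTER_CUBIC); cv2.imwrite('pics/s1.png',a[:,:,::-1])
E
```

```text
t 2.77 p [ 0.5502 -0.24    0.1905] ang 67.78 z [-0.0048  0.003  -1.    ] w 0.0955 F [-0.41  0.31 -0.62]
tool shift [-0.0016  0.002   0.0995]
```

View pics/s1.png

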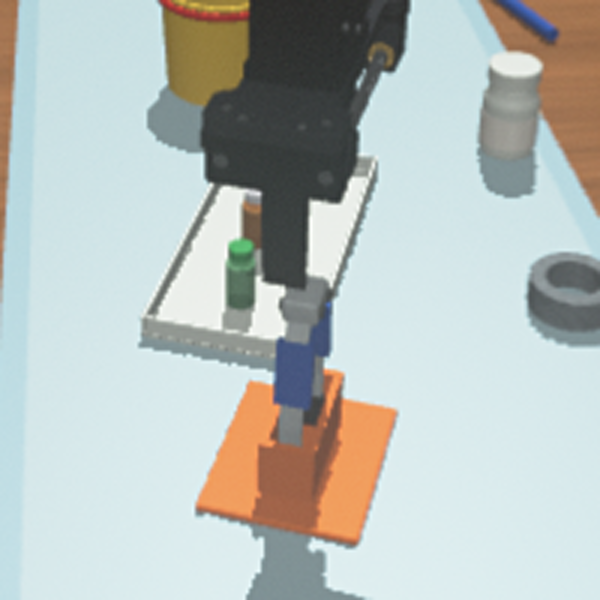

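The fingers (crop (285,250)) straddle the head at (305,300). They line up, so I descend.

Emit:
move_arm(
  commands=[
    {"travel":[-0.0005,0.0005,0.0165],"angular":[0,0,0],"gripper":1},
    {"travel":[0,0,0.0165],"angular":[0,0,0],"gripper":1},
    {"travel":[0,0,0.0165],"angular":[0,0,0],"gripper":1},
    {"travel":[0,0,0.0165],"angular":[0,0,0],"gripper":1},
    {"travel":[0,0,0.0165],"angular":[0,0,0],"gripper":1},
    {"travel":[0,0,0.0165],"angular":[0,0,0],"gripper":1},
    {"travel":[0,0,0],"angular":[0,0,0],"gripper":1},
    {"travel":[0,0,0],"angular":[0,0,0],"gripper":1},
    {"travel":[0,0,0],"angular":[0,0,0],"gripper":1},
  ],
)

```text
clock: 3.57
ee_pos: [0.5525, -0.2424, 0.0962]
ee_rot: [[0.378, 0.926, 0.002], [0.926, -0.378, -0.001], [-0.0, 0.002, -1.0]]
wrist_force: [-0.1, -0.4, 0.6]
grip_width: 0.0949
```

```bash
python3 st.py .551 -.242 .091
```

```text
t 3.57 p [ 0.5525 -0.2424  0.0962] ang 67.78 z [ 1.5e-03 -7.0e-04 -1.0e+00] w 0.0949 F [-0.14 -0.39  0.62]
tool shift [-0.0002 -0.0016  0.0052]
```

Emit:
move_arm(
  commands=[
    {"travel":[0,-0.0015,0.005],"angular":[0,0,0],"gripper":1},
    {"travel":[0,0,0],"angular":[0,0,0],"gripper":0.6},
    {"travel":[0,0,0],"angular":[0,0,0],"gripper":0.5},
    {"travel":[0,0,0],"angular":[0,0,0],"gripper":0.47},
    {"travel":[0,0,0],"angular":[0,0,0],"gripper":0.47},
    {"travel":[0,0,0],"angular":[0,0,0],"gripper":0.47},
    {"travel":[0,0,0],"angular":[0,0,0],"gripper":0.47},
    {"travel":[0,0,0],"angular":[0,0,0],"gripper":0.47},
  ],
  squeeze=20,
)

```text
clock: 4.23
ee_pos: [0.5505, -0.2421, 0.0896]
ee_rot: [[0.379, 0.925, 0.0], [0.925, -0.379, 0.0], [0.0, -0.0, -1.0]]
wrist_force: [-0.6, -1.4, -0.1]
grip_width: 0.0542
```

```bash
python3 st.py .551 -.242 .091
```

```text
t 4.23 p [ 0.5505 -0.2421  0.0896] ang 67.74 z [ 0.e+00  1.e-04 -1.e+00] w 0.0542 F [-0.55 -1.4  -0.12]
tool shift [ 0.0003  0.0005 -0.0014]
```

Emit:
move_arm(
  commands=[
    {"travel":[0,0,0],"angular":[0,0,0],"gripper":0.47},
    {"travel":[0,0,0],"angular":[0,0,0],"gripper":0.47},
    {"travel":[0,0,0],"angular":[0,0,0],"gripper":0.47},
    {"travel":[0,0,0],"angular":[0,0,0],"gripper":0.47},
  ],
)

```text
clock: 4.57
ee_pos: [0.5504, -0.2421, 0.0895]
ee_rot: [[0.379, 0.925, -0.0], [0.925, -0.379, 0.0], [0.0, -0.0, -1.0]]
wrist_force: [0.6, -0.4, -0.3]
grip_width: 0.0451
```

Emit:
move_arm(
  commands=[
    {"travel":[0,0,-0.005],"angular":[0,0,0],"gripper":0.47},
    {"travel":[0,0,-0.01],"angular":[0,0,0],"gripper":0.47},
    {"travel":[0,0,-0.015],"angular":[0,0,0],"gripper":0.47},
    {"travel":[0,0,-0.015],"angular":[0,0,0],"gripper":0.47},
    {"travel":[0,0,-0.015],"angular":[0,0,0],"gripper":0.47},
    {"travel":[0,0,-0.015],"angular":[0,0,0],"gripper":0.47},
    {"travel":[0,0,-0.015],"angular":[0,0,0],"gripper":0.47},
    {"travel":[0,0,-0.01],"angular":[0,0,0],"gripper":0.47},
    {"travel":[0,0,0],"angular":[0,0,0],"gripper":0.47},
    {"travel":[0,0,0],"angular":[0,0,0],"gripper":0.47},
  ],
)

```text
clock: 5.4
ee_pos: [0.5505, -0.2421, 0.1901]
ee_rot: [[0.379, 0.925, 0.001], [0.925, -0.379, -0.0], [-0.0, 0.001, -1.0]]
wrist_force: [0.2, 0.3, -1.3]
grip_width: 0.0448
```

```bash
python3 st.py .5498 -.0092 .19;  python3 - <<'E'
from h import *
f=grab('side'); np.save('s2.npy',f,allow_pickle=True); a=cv2.resize(f['color'][200:400,240:440],None,fx=3,fy=3,interpolation=cv2.INTER_CUBIC); cv2.imwrite('pics/s2.png',a[:,:,::-1])
E
```

```text
t 5.4 p [ 0.5505 -0.2421  0.1901] ang 67.74 z [ 9.e-04 -4.e-04 -1.e+00] w 0.0448 F [ 0.17  0.29 -1.31]
tool shift [ 0.2153 -0.0888 -0.    ]
```

View pics/s2.png

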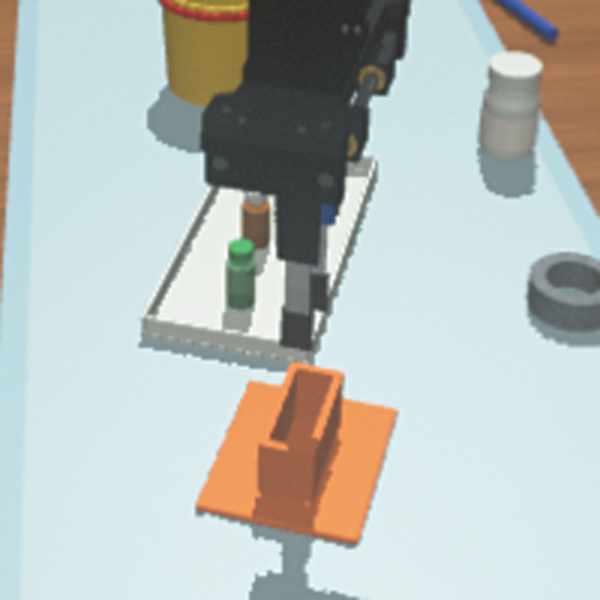

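Tongs hang upright, free of the stand (tip at crop (298,330)), with nothing in them. Next I move above the amber vial.

Emit:
move_arm(
  commands=[
    {"travel":[0.0125,-0.005,0],"angular":[0,0,0],"gripper":0.47},
    {"travel":[0.025,-0.0105,0],"angular":[0,0,0],"gripper":0.47},
    {"travel":[0.025,-0.0105,0],"angular":[0,0,0],"gripper":0.47},
    {"travel":[0.025,-0.0105,0],"angular":[0,0,0],"gripper":0.47},
    {"travel":[0.025,-0.0105,0],"angular":[0,0,0],"gripper":0.47},
    {"travel":[0.025,-0.0105,0],"angular":[0,0,0],"gripper":0.47},
    {"travel":[0.025,-0.0105,0],"angular":[0,0,0],"gripper":0.47},
    {"travel":[0.025,-0.0105,0],"angular":[0,0,0],"gripper":0.47},
    {"travel":[0.018,-0.007,0],"angular":[0,0,0],"gripper":0.47},
    {"travel":[0.01,-0.0033,0],"angular":[0,0,0],"gripper":0.47},
  ],
)

```text
clock: 6.28
ee_pos: [0.5491, -0.0064, 0.1889]
ee_rot: [[0.377, 0.926, -0.002], [0.926, -0.377, 0.001], [-0.0, -0.002, -1.0]]
wrist_force: [-0.1, -0.7, 0.2]
grip_width: 0.0448
```

Emit:
move_arm(
  commands=[
    {"travel":[0,0,0.01],"angular":[0,0,0],"gripper":0.47},
    {"travel":[0,0,0.015],"angular":[0,0,0],"gripper":0.47},
    {"travel":[0,0,0.01],"angular":[0,0,0],"gripper":0.47},
    {"travel":[0,0,0],"angular":[0,0,0],"gripper":0.47},
    {"travel":[0,0,0],"angular":[0,0,0],"gripper":0.47},
    {"travel":[0,0,0],"angular":[0,0,0],"gripper":0.47},
  ],
)

```text
clock: 6.78
ee_pos: [0.5501, -0.0096, 0.1547]
ee_rot: [[0.38, 0.925, 0.0], [0.925, -0.38, 0.0], [0.0, -0.0, -1.0]]
wrist_force: [0.0, -0.2, -1.2]
grip_width: 0.0447
```

```bash
python3 st.py .5498 -.0092 .091;  python3 - <<'E'
from h import *
f=grab('side'); np.save('s3.npy',f,allow_pickle=True); a=cv2.resize(f['color'][190:330,250:400],None,fx=4,fy=4,interpolation=cv2.INTER_CUBIC); cv2.imwrite('pics/s3.png',a[:,:,::-1])
C=cloud(f); V=f['color'].max(2); Z=C[...,2]
b=np.zeros((480,640),bool); b[190:300,290:360]=1
m=b&(V<70)&(Z>.06)&(Z<.096); k,l,st,ce=cv2.connectedComponentsWithStats(m.astype(np.uint8))
for i in range(1,k):
    if st[i,4]>4: print(ce[i].round(1),st[i],np.median(C[l==i],0).round(4))
E
```

```text
t 6.78 p [ 0.5501 -0.0096  0.1547] ang 67.7 z [ 0.  0. -1.] w 0.0447 F [ 0.05 -0.25 -1.15]
tool shift [ 0.0003 -0.0004  0.0637]
[325.5 251.2] [320 242  11  18  66] [ 0.5494 -0.0268  0.084 ]
```

View pics/s3.png

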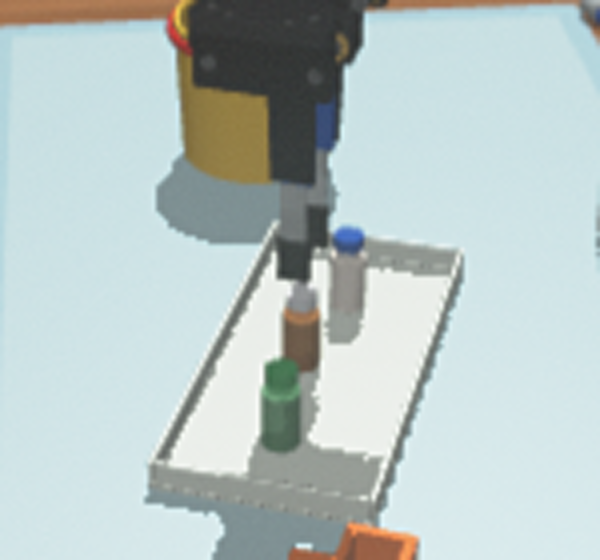

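```bash
python3 - <<'E'
from h import *
f=np.load('s3.npy',allow_pickle=True).item(); C=cloud(f); V=f['color'].max(2); Z=C[...,2]
a=np.radians(67.7); Y=np.array([np.cos(a),np.sin(a)]); X=np.array([Y[1],-Y[0]])
b=np.zeros((480,640),bool); b[235:262,312:336]=1
m=b&(V<75); q=(C[m][:,:2]-[.5501,-.0096])*1000
d=np.c_[np.argwhere(m)[:,::-1],(q@X),(q@Y),Z[m]*1000].round(0)
for r in range(236,262,3): print(r,[tuple(map(int,x[[0,2,3,4]])) for x in d[d[:,1]==r]])
# rays: expected tip-pixel projections
R=np.array(f['rotation']); 
def proj(p):
    c=(np.array(p)-f['position'])@R; s=c[:2]/c[2]; s=s*(1+f['k1']*(s@s)); return (s*[f['fx'],f['fy']]+[f['cx'],f['cy']]).round(1)
for sx in(-9,9):
    for sy in(-23.,23): 
        o=np.array([.5501,-.0096])+(X*sx+Y*sy)/1000; print(sx,sy,proj([*o,.072]),proj([*o,.098]))
print('amber',proj([.5498,-.0092,.037]),proj([.5498,-.0092,.003]))
E
```

```text
236 []
239 []
242 [(327, 0, 16, 94), (328, 1, 18, 93), (329, 4, 17, 94), (330, 7, 13, 97), (331, 9, 14, 97)]
245 [(327, 0, 16, 86), (328, 2, 14, 88), (329, 4, 17, 86), (330, 7, 14, 89)]
248 [(327, -1, 18, 77), (328, 2, 15, 80), (329, 5, 15, 80), (330, 7, 14, 81)]
251 [(320, -6, -21, 92), (321, -4, -19, 91), (322, 0, -23, 94), (323, 2, -23, 94), (324, 2, -18, 91), (326, 8, -21, 94), (327, 10, -20, 94)]
254 [(320, -5, -23, 86), (321, -4, -18, 83), (322, -1, -21, 85), (323, 2, -22, 86), (324, 3, -20, 85), (325, 5, -19, 85), (326, 7, -19, 85)]
257 [(320, -5, -21, 77), (321, -4, -19, 76), (322, -1, -22, 78), (323, 1, -19, 77), (324, 3, -19, 77), (325, 6, -21, 79), (326, 8, -22, 80)]
260 []
-9 -23.0 [318.1 259. ] [318.2 248.7]
-9 23 [324.  248.4] [324.1 238.3]
9 -23.0 [326.2 260.3] [326.3 250. ]
9 23 [331.8 249.6] [332.  239.5]
amber [324.7 267.5] [324.6 280. ]
```

Tips measured at about +1.5 mm across and −1 mm along from the TCP, well inside the 7 mm clearance. I apply a small trim and descend to the vial body.

Emit:
move_arm(
  commands=[
    {"travel":[0.001,-0.0015,0.007],"angular":[0,0,0],"gripper":0.47},
    {"travel":[0,0,0.008],"angular":[0,0,0],"gripper":0.47},
    {"travel":[0,0,0.008],"angular":[0,0,0],"gripper":0.47},
    {"travel":[0,0,0.008],"angular":[0,0,0],"gripper":0.47},
    {"travel":[0,0,0.008],"angular":[0,0,0],"gripper":0.47},
    {"travel":[0,0,0.008],"angular":[0,0,0],"gripper":0.47},
    {"travel":[0,0,0.008],"angular":[0,0,0],"gripper":0.47},
    {"travel":[0,0,0.006],"angular":[0,0,0],"gripper":0.47},
    {"travel":[0,0,0],"angular":[0,0,0],"gripper":0.47},
    {"travel":[0,0,0],"angular":[0,0,0],"gripper":0.47},
  ],
)

```text
clock: 7.67
ee_pos: [0.5488, -0.0075, 0.0933]
ee_rot: [[0.379, 0.925, -0.001], [0.925, -0.379, 0.0], [-0.0, -0.001, -1.0]]
wrist_force: [0.5, -0.4, -1.3]
grip_width: 0.0448
```

```bash
python3 st.py .5498 -.0092 .091;  python3 - <<'E'
from h import *
f=grab('side'); np.save('s4.npy',f,allow_pickle=True); a=cv2.resize(f['color'][210:330,270:390],None,fx=5,fy=5,interpolation=cv2.INTER_CUBIC); cv2.imwrite('pics/s4.png',a[:,:,::-1])
E
```

```text
t 7.67 p [ 0.5488 -0.0075  0.0933] ang 67.74 z [-6.e-04  2.e-04 -1.e+00] w 0.0448 F [ 0.51 -0.4  -1.27]
tool shift [-0.0012  0.0015  0.0023]
```

View pics/s4.png

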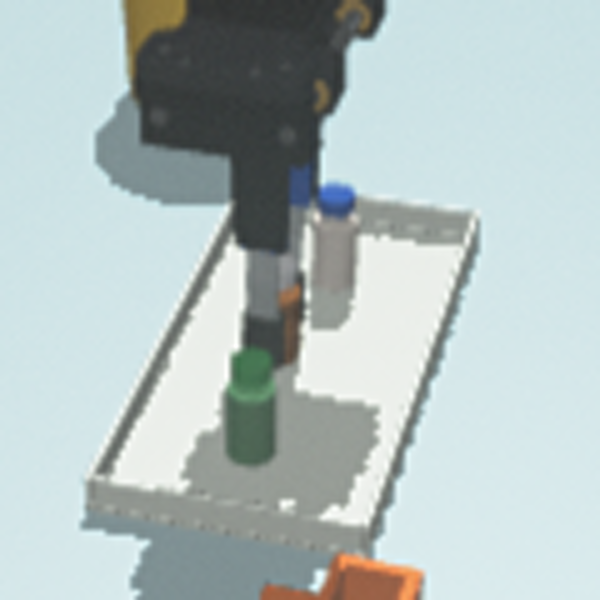

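Near tip at crop (262,340), amber body right behind it between the tips, and the neighbours are clear. Closing.

Emit:
move_arm(
  commands=[
    {"travel":[0,0,0],"angular":[0,0,0],"gripper":0.38},
    {"travel":[0,0,0],"angular":[0,0,0],"gripper":0.38},
    {"travel":[0,0,0],"angular":[0,0,0],"gripper":0.38},
    {"travel":[0,0,0],"angular":[0,0,0],"gripper":0.38},
    {"travel":[0,0,0],"angular":[0,0,0],"gripper":0.3},
    {"travel":[0,0,0],"angular":[0,0,0],"gripper":0.3},
    {"travel":[0,0,0],"angular":[0,0,0],"gripper":0.3},
    {"travel":[0,0,0],"angular":[0,0,0],"gripper":0.3},
  ],
  squeeze=25,
)

```text
clock: 8.38
ee_pos: [0.5491, -0.0076, 0.0939]
ee_rot: [[0.379, 0.925, 0.001], [0.925, -0.379, -0.0], [0.0, 0.001, -1.0]]
wrist_force: [-0.1, 0.4, 4.4]
grip_width: 0.0394
```

Emit:
move_arm(
  commands=[
    {"travel":[0,0,0],"angular":[0,0,0],"gripper":0.3},
    {"travel":[0,0,0],"angular":[0,0,0],"gripper":0.3},
  ],
)

```text
clock: 8.55
ee_pos: [0.5491, -0.0076, 0.0938]
ee_rot: [[0.379, 0.925, 0.001], [0.925, -0.379, -0.0], [0.0, 0.001, -1.0]]
wrist_force: [0.6, -0.7, 3.8]
grip_width: 0.0399
```

Stopped at 39.9 mm, the width expected on a vial. Lifting.

Emit:
move_arm(
  commands=[
    {"travel":[0,0,-0.004],"angular":[0,0,0],"gripper":0.3},
    {"travel":[0,0,-0.008],"angular":[0,0,0],"gripper":0.3},
    {"travel":[0,0,-0.012],"angular":[0,0,0],"gripper":0.3},
    {"travel":[0,0,-0.018],"angular":[0,0,0],"gripper":0.3},
    {"travel":[0,0,-0.02],"angular":[0,0,0],"gripper":0.3},
    {"travel":[0,0,-0.02],"angular":[0,0,0],"gripper":0.3},
    {"travel":[0,0,-0.02],"angular":[0,0,0],"gripper":0.3},
    {"travel":[0,0,-0.02],"angular":[0,0,0],"gripper":0.3},
    {"travel":[0,0,-0.018],"angular":[0,0,0],"gripper":0.3},
    {"travel":[0,0,-0.013],"angular":[0,0,0],"gripper":0.3},
  ],
)

```text
clock: 9.38
ee_pos: [0.5488, -0.0075, 0.2487]
ee_rot: [[0.379, 0.925, 0.001], [0.925, -0.379, -0.0], [0.0, 0.001, -1.0]]
wrist_force: [1.1, 0.1, -0.6]
grip_width: 0.0399
```

Emit:
move_arm(
  commands=[
    {"travel":[0,0,0],"angular":[0,0,0],"gripper":0.3},
    {"travel":[0,0,0],"angular":[0,0,0],"gripper":0.3},
  ],
)

```text
clock: 9.55
ee_pos: [0.5487, -0.0075, 0.247]
ee_rot: [[0.379, 0.925, 0.001], [0.925, -0.379, -0.0], [0.0, 0.001, -1.0]]
wrist_force: [-0.1, 0.2, -1.5]
grip_width: 0.0396
```

```bash
python3 st.py .55 .246 .247;  python3 - <<'E'
from h import *
f=grab('side'); a=cv2.resize(f['color'][170:320,260:410],None,fx=4,fy=4,interpolation=cv2.INTER_CUBIC); cv2.imwrite('pics/s5.png',a[:,:,::-1])
from scipy.optimize import least_squares
for n in('top0','side0'):
    f=np.load(n+'.npy',allow_pickle=True).item(); H,S,V=cv2.split(cv2.cvtColor(f['color'],cv2.COLOR_RGB2HSV)); C=cloud(f); Z=C[...,2]
    m=((H<8)|(H>172))&(S>120)&(abs(C[...,0]-.55)<.09)&(abs(C[...,1]-.246)<.09)&(Z>.08)&(Z<.11)
    p=C[m][:,:2]; r=least_squares(lambda a:np.hypot(*(p-a[:2]).T)-a[2],[.55,.246,.055],loss='soft_l1',f_scale=.002).x; print(n,m.sum(),r.round(4))
E
```

```text
t 9.55 p [ 0.5487 -0.0075  0.247 ] ang 67.74 z [ 9.e-04 -0.e+00 -1.e+00] w 0.0396 F [-0.07  0.23 -1.47]
tool shift [ 0.2351 -0.0949 -0.    ]
top0 129 [0.5503 0.2484 0.0571]
side0 126 [0.5493 0.2467 0.0571]
```

View pics/s5.png

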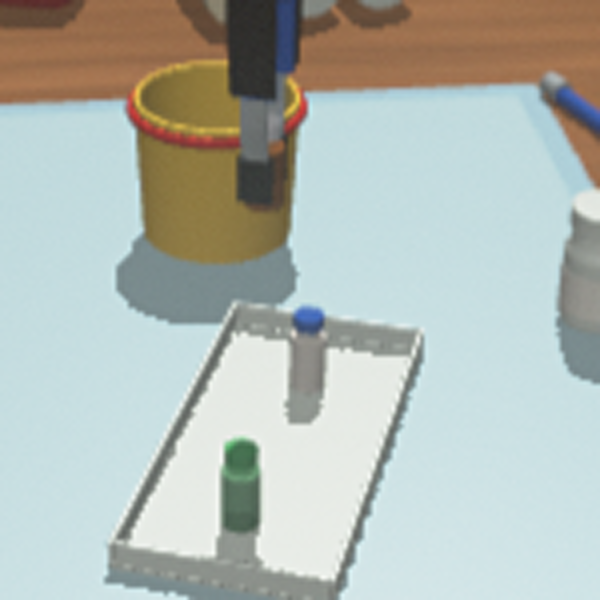

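The amber vial is in the tongs (crop (265,170)), off the tray, and the other two are in place. Tub centre (0.550,0.2475). Traversing.

Emit:
move_arm(
  commands=[
    {"travel":[0.012,-0.0049,0],"angular":[0,0,0],"gripper":0.3},
    {"travel":[0.024,-0.0097,0],"angular":[0,0,0],"gripper":0.3},
    {"travel":[0.03,-0.0121,0],"angular":[0,0,0],"gripper":0.3},
    {"travel":[0.034,-0.0138,0],"angular":[0,0,0],"gripper":0.3},
    {"travel":[0.034,-0.0138,0],"angular":[0,0,0],"gripper":0.3},
    {"travel":[0.034,-0.0138,0],"angular":[0,0,0],"gripper":0.3},
    {"travel":[0.03,-0.0121,0],"angular":[0,0,0],"gripper":0.3},
    {"travel":[0.022,-0.0089,0],"angular":[0,0,0],"gripper":0.3},
    {"travel":[0.011,-0.0044,0],"angular":[0,0,0],"gripper":0.3},
    {"travel":[0.005,-0.002,0],"angular":[0,0,0],"gripper":0.3},
  ],
)

```text
clock: 10.43
ee_pos: [0.5492, 0.249, 0.2455]
ee_rot: [[0.377, 0.926, -0.002], [0.926, -0.377, -0.0], [-0.001, -0.001, -1.0]]
wrist_force: [-0.2, -0.6, -0.7]
grip_width: 0.04
```

Emit:
move_arm(
  commands=[
    {"travel":[0,0,0],"angular":[0,0,0],"gripper":0.3},
    {"travel":[0,0,0],"angular":[0,0,0],"gripper":0.3},
    {"travel":[0,0,0],"angular":[0,0,0],"gripper":0.3},
    {"travel":[0,0,0],"angular":[0,0,0],"gripper":0.3},
    {"travel":[0,0,0],"angular":[0,0,0],"gripper":0.3},
    {"travel":[0,0,0],"angular":[0,0,0],"gripper":0.3},
  ],
)

```text
clock: 10.93
ee_pos: [0.5501, 0.2464, 0.2468]
ee_rot: [[0.38, 0.925, 0.0], [0.925, -0.38, 0.0], [0.0, 0.0, -1.0]]
wrist_force: [0.0, -1.0, -1.8]
grip_width: 0.0395
```

```bash
python3 st.py .55 .2475 .247;  python3 - <<'E'
from h import *
f=grab('side'); a=cv2.resize(f['color'][120:270,240:420],None,fx=4,fy=4,interpolation=cv2.INTER_CUBIC); cv2.imwrite('pics/s6.png',a[:,:,::-1])
C=cloud(f);Z=C[...,2];H,S,V=cv2.split(cv2.cvtColor(f['color'],cv2.COLOR_RGB2HSV)); b=np.hypot(C[...,0]-.55,C[...,1]-.2475)<.04
m=b&(H<14)&(S>70)&(Z>.13)&(Z<.24); print('amber',m.sum(),np.median(C[m],0).round(4),np.percentile(Z[m],[2,98]).round(4))
E
```

```text
t 10.93 p [0.5501 0.2464 0.2468] ang 67.68 z [ 2.e-04  1.e-04 -1.e+00] w 0.0395 F [ 0.04 -0.99 -1.84]
tool shift [ 0.001  -0.0005 -0.0002]
amber 25 [0.5564 0.2378 0.1718] [0.1566 0.1937]
```

View pics/s6.png

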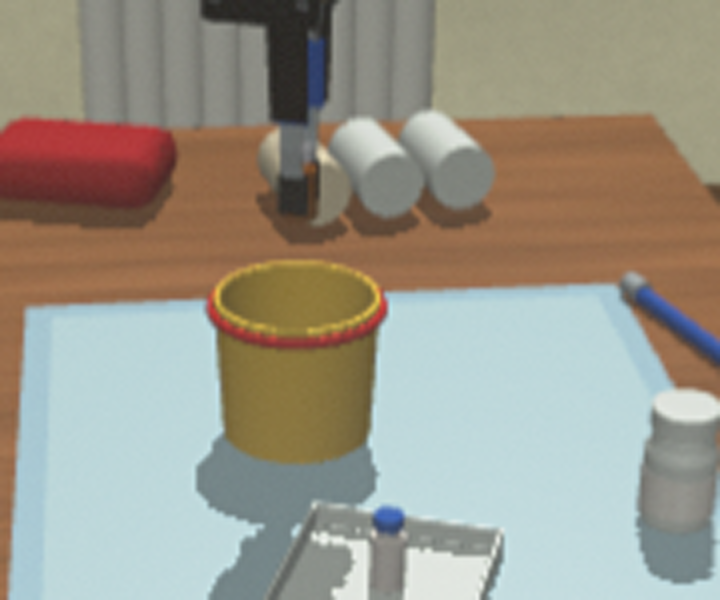

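The vial is held above the tub (crop (308,190), mouth centre (297,300)). Its centre is about 0.18 m up, so about 80 mm over the rim, within a few mm of the middle, and it is still. Handing in.

```bash
python3 - <<'E'
from cell import manip
import numpy as np
print(np.abs(manip.get_state()['joint_velocities']).max()); print(manip.finish_job())
E
```

```text
0.005238207683586576
the job is handed in; nothing more can be done
None
```

I took the tongs from the smaller orange stand, closed them on the amber vial in the middle place of the tray, and lifted it. It was held above the sharps tub when I handed the job in, at about 11 s of the 51 s allowed.

Last checks:
- **Grip:** the opening was 39.5–40 mm, the expected width on a 22 mm vial.
- **Position:** the TCP was about 1 mm from the measured mouth centre. The vial centre was about 0.18 m up, roughly 80 mm above the rim. The visible amber patch sat about 10 mm off centre (0.556, 0.238); it is only the side facing the camera, so I took that as consistent with the 30 mm allowed.
- **Stillness:** joint speeds were at most 0.005 rad/s.
- **Other things:** the blue-capped and green vials looked unmoved after the lift, and the blue one and the pill bottle still looked in place in the last picture. I did not check the green vial or the tape roll at the end, and the arm went nowhere near the tape roll.

Two slips cost nothing. The first move calls were refused for missing keys, and a row miscount left the first traverse 80 mm short, which I made up before descending. The contact forces on the vial were not measured directly. I inferred the hold from the 25 N squeeze, the finger width and the pictures.

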